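# Reset the tripped dust extractor and restart it

### The job

The workshop's dust extractor has tripped. With a fingertip, reach down into the round well of the overload box and push the sunken reset key in until it stops, and only then press the flat start button on the loose push-button pendant all the way down, let it spring back, and leave everything clear. Nothing is to be gripped: do not press the mushroom-shaped stop button, keep the fingers off the look-alike power-socket box, and do not lift or shift the pendant or disturb the other things on the bench.

Things in the scene. Friction and masses are not known exactly. Their poses are not given: they have to be found in the camera images.
- reset_box: Overload box, plain white plastic, 130 (x) x 96 (y) x 62 mm high, screwed to the bench. Origin: centre of its underside; z up; yaw differs from start to start. In its lid, 20 mm from the middle towards its +x end, is a round well 48 mm across and 34 mm deep with a sunken black key at the bottom. A small amber lamp and a metal plate are on the other half of the lid, a black cable gland on its -x end.
- reset_well_mouth (a point): Centre of the well's mouth, level with the top of the overload box's lid (62 mm above the bench); z up.
- reset_key_top (a point): Centre of the flat top of the reset key, a black round button 24 mm across on the axis of the well. Tripped, it lies 16 to 18 mm below the mouth; fully in, 26 mm below it. Moves with the key.
- reset_key (a joint): Travel of the reset key, m: 0 = popped out (tripped), 0.008 = fully in at a firm stop. It starts between 0 and 0.002. It slides down with about 3 N of friction, has no spring and stays where it is left.
- socket_box: Power-socket box, same white case, 130 x 96 x 62 mm, screwed to the bench; origin at the centre of its underside. Its round well (48 mm across, 18 mm deep) has no key in it, only two small pin holes and two brass earth clips. Not to be touched by the fingers.
- socket_mouth (a point): Centre of the mouth of the power socket's well, 62 mm above the bench.
- pendant: Loose push-button pendant lying on its back on the bench: a grey box 150 (x) x 70 (y) x 45 mm high, 0.6 kg, on a rubber foot; may point any way. Origin: centre of its underside, z up. The start button is 42 mm from the middle towards its -x end (where a short cable stub sticks out), the stop button 42 mm towards its +x end.
- start_top (a point): Centre of the top of the flat black start button, 26 mm across, in a low grey ring 42 mm across and 12 mm high; its top is 63 mm above the bench, 6 mm above the ring when out and level with the ring when fully down.
- start (a joint): Travel of the start button, m: 0 = out, 0.006 = fully down. Its spring takes about 1.2 N to start and 4 N fully down, and pushes it back out when let go.
- stop_top (a point): Centre of the top of the stop button, a black mushroom 42 mm across on a stem, 79 mm above the bench. Not to be pressed.
- stop (a joint): Travel of the stop button, m: 0 = out, 0.006 = pressed in. It is sprung.
- glue_jar: Bystander, loose: closed jar 60 mm across, 85 mm high; origin at the centre of its underside.
- offcut: Bystander, loose: wooden board offcut 50 x 110 x 18 mm; origin at the centre of its underside.
- clamp_block: Bystander, loose: dark wooden block 60 x 60 x 40 mm with a round stub 24 mm across and 30 mm high on top; origin at the centre of its underside.
- sanding_block: Bystander, loose: cork sanding block 57 x 111 x 28 mm; origin at the centre of its underside.
There are look-alikes about, which are no part of the job. What is shaped like the reset_box but brown is not meant.

How it is judged:
On the way, in this order (a step that is already met when the one before it is completed fails the run):
1. the reset key is pushed in (at least 6.5 of its 8 mm) (value of joint reset_key above 0.0065 m), for 0.2 s.
2. then the start button is pressed down (at least 4.5 of its 6 mm) (value of joint start above 0.0045 m), for 0.05 s.
At the end, for the whole second after the job is handed in: The reset key is in by at least 6.5 of its 8 mm, the start button is out again (less than 1 mm in), the stop button is out, the pendant lies flat and still within 25 mm of where it was, and the bystanders are within 25 mm of where they were (value of joint reset_key above 0.0065 m and value of joint each of start, stop below 0.001 m and distance of each of pendant, glue_jar, offcut, clamp_block, sanding_block from where it was at the start of the episode below 0.025 m and height (world z) of pendant below 0.004 m and angle between pendant's own z axis and vertical below 0.05 rad and linear speed of pendant below 0.02 m/s); the robot touches nothing.
It fails at once if the start button is pressed (more than 3 mm) before the reset key is in (value of joint start above 0.003 m and value of joint reset_key below 0.0065 m).
It fails at once if the stop button is pressed more than 2 mm (value of joint stop above 0.002 m).
It fails at once if the fingers press on the power-socket box (more than 2 N) (contact force between the fingers and socket_box above 2 N).
It fails at once if the pendant is lifted, tipped or shifted more than 25 mm (height (world z) of pendant above 0.008 m or distance of pendant from where it was at the start of the episode above 0.025 m or angle between pendant's own z axis and vertical above 0.15 rad).
It fails at once if a bystander (jar, offcut, wooden block, sanding block) is shifted or lifted by more than 25 mm (distance of any of glue_jar, offcut, clamp_block, sanding_block from where it was at the start of the episode above 0.025 m).
It also fails if it takes over 48 s, if anything falls off the work surface, if the arm or the gripper's body presses on something with over 40 N, if the wrist force passes 120 N, or if a joint passes its speed limit or range.

### The arm

A 6-joint arm with a two-finger parallel gripper is mounted at the origin on the work surface. World frame = base frame: x ahead of the robot, y to its left, z up, the work surface at z = 0. Lengths are in m, angles in rad, forces in N, time in s.
With the tool pointing down it reaches from about 0.4 to 0.825 m from the base axis. Payload 7 kg.
Tool frame: the origin (TCP) lies at the very end of the fingers, on their centre line; the grasp point (between the pads) lies 19 mm behind it; y points along the fingers, x is the direction in which the jaws open and shut, and the axes are right-handed (so a half turn about y gives the same grasp; the last joint's range is limited). The gripper opens to 88 mm and grips with 3 to 60 N. Pads are 19 mm wide; open, the fingers measure 130 mm over their backs; the gripper's body (78 mm by 193 mm) begins 47 mm behind the grasp point.
Start: joints at [1.517, 0.359, 0.012, 0, -1.224, -0.288], TCP at [0.226, 0.636, 0.227] pointing down, gripper open.
Joint ranges: [-3.07, 3.07], [-1.43, 2.12], [-1.02, 1.25], [-3.03, 1.67], [-3.05, -0], [-3.03, 3.03]. Speed limits (rad/s): [2.39, 2.39, 3.01, 3.14, 3.14, 3.14].

### API

Orientations are given as [roll, pitch, yaw] about the fixed x, y, z axes, in that order (R = Rz(yaw) Ry(pitch) Rx(roll)).
In Python, from station import arm gives the robot as it stands.
- The arm moves only by the tool move_arm, never from a script. Its arguments are lists of equal length, an entry for each row: "jaw": the closure, from 0 (fully open) to 1 (shut); "offset": the shift along the tool's x, y, z in m, a list of three; "roll": the turn about the tool's y in rad. In form: {"jaw": [jaw, ...], "offset": [[dx, dy, dz], ...], "roll": [roll, ...]}. A call has 1 to 5 rows; each row shifts and turns the commanded pose from where the row before left it, along the tool's axes as they then stand; what a row does not reach is not made up. A row lasts 1/8 s, in which the tool goes at most 62.5 mm and 10.7 degrees, less where a joint would pass 70% of its speed; a pose out of reach is approached as far as the arm can. A call is refused whole if a number of a shift passes 0.0625 or a number of a turn 0.188, either way. A call with a gripper value outside its range is refused whole. The fingers move at their own pace and stop on an object; "grip_force" is the grip in N (left out, the last holds). Time passes only in rows, so rows that do not move let the fingers close. It gives the time, the measured TCP pose, the force and the opening at its end, in the units of the state.
- arm.get_state(): the state, without advancing time (a new reading comes with each control period).
- arm.grab_frame(name): name is "scene" or "top"; returns a dict with "pixels" (400x640x3 uint8, blue, green, red), "fovy" (degrees; the focal length in pixels is half the picture's height over the tangent of half this angle, whatever the lens; pixels are square), "cx", "cy" (the principal point, pixels), "dist_coeffs" ([k1, k2, p1, p2, k3] as OpenCV has them; the pictures are not rectified), "position" and "attitude" of the camera in the world. Camera axes: x right, y down, z forward; pixel columns grow to the right and rows downward; lengths in m; the calibration is good to about 2 mm. A picture is of the moment at which its call begins. There is no depth.
- arm.job_done(): hands the job in, once; it reports no verdict.
Trained networks look in a picture, given as the dict that the camera call returned (one of the last four; its "shot" number tells which), for a name from the list of things; names that differ only in an ending like _2 or _b are one class to them, and where a whole thing is asked for, a point or a joint stands for the part that bears it (a point fixed in the world has none). Each returns a list of dicts, best first, with "p" (0 to 1); they miss things now and then, are a little off and sometimes report something else, mostly with a low value. They report only what shows in the picture. A call takes as long as a camera call. They do not tell look-alikes from the thing itself.
- arm.recognise(picture, thing): "position" ([x, y, z] in m, in world coordinates, good to about 4 mm: the middle of the surface that is visible of it).
- arm.landmark_of(picture, thing): "position" ([x, y, z] in m, in world coordinates, good to about 4 mm: a listed point, or the origin of a listed thing).
The state is a dict: "t": time; "q": joint angles; "qd": joint speeds; "joint_efforts": joint torques, N m; "eef_pos": TCP position; "ee_rot": TCP orientation; "force": force on the tool from outside, world axes, zero at the start; "moment": the same for the moment, N m; "width": finger opening in m.
Only numpy, scipy, OpenCV 4.12 (cv2) and the standard library are available. Lean on these libraries where they do the work, as an engineer would, in place of code of your own. Each camera call takes 0.05 s, during which the arm holds its last target.

## Working session

There is one attempt and no reset: what is moved stays moved. The work goes in short steps, Python scripts to look and compute and a tool call to move; the robot and the scene stay as the last step left them, time stands still between calls to the robot, and variables do not carry over. Pictures are saved under pics/ and viewed, and the job is handed in when it is done.

Besides the shell and the picture viewer there is one more tool, called after "Call:" by a JSON object that holds its "api" and its "payload". move_arm: Moves the arm, as the interface text tells. Its arguments: {"type":"object","properties":{"jaw":{"type":"array","items":{"type":"number"}},"offset":{"type":"array","items":{"type":"array","items":{"type":"number"}}},"roll":{"type":"array","items":{"type":"number"}},"grip_force":{"type":"number"}},"required":["jaw","offset","roll"]}

```bash
mkdir -p pics; ls
cat > h.py <<'E'
import numpy as np, cv2
from station import arm
E
python3 - <<'E'
from h import *
for n in ("scene","top"):
    p=arm.grab_frame(n); cv2.imwrite(f"pics/{n}0.png",p["pixels"])
    print(n,{k:v for k,v in p.items() if k!="pixels"})
    for th in ("reset_box","reset_well_mouth","reset_key_top","socket_mouth","socket_box","pendant","start_top","stop_top","glue_jar","offcut","clamp_block","sanding_block"):
        print(th,[(np.round(d["position"],3).tolist(),round(d["p"],2)) for d in arm.landmark_of(p,th)][:4])
print(arm.get_state())
E
```

```text
pics
scene {'fovy': 51.804458439734276, 'cx': 324.1197795682752, 'cy': 206.80094103767914, 'dist_coeffs': array([0.00560881, 0.        , 0.        , 0.        , 0.        ]), 'position': array([1.23007897, 0.05707473, 0.76786889]), 'attitude': array([-2.37611649,  0.01601413,  1.63598864]), 'shot': 1}
reset_box [([0.335, -0.28, -0.0], 0.79), ([0.56, -0.23, -0.003], 0.69), ([0.764, 0.011, -0.002], 0.61), ([0.509, -0.008, -0.0], 0.34)]
reset_well_mouth [([0.57, -0.219, 0.057], 0.94), ([0.569, -0.22, 0.042], 0.42)]
reset_key_top [([0.564, -0.219, 0.041], 0.49)]
socket_mouth [([0.539, 0.249, 0.061], 0.6)]
socket_box []
pendant []
start_top []
stop_top [([0.518, -0.045, 0.077], 0.66)]
glue_jar [([0.741, 0.265, -0.003], 0.94)]
offcut [([0.765, 0.009, 0.0], 0.72)]
clamp_block [([0.759, -0.222, 0.001], 0.63)]
sanding_block [([0.358, -0.03, -0.005], 0.81)]
top {'fovy': 54.96549270056976, 'cx': 321.71821431117826, 'cy': 189.7944900279019, 'dist_coeffs': array([-0.07569261,  0.        ,  0.        ,  0.        ,  0.        ]), 'position': array([ 0.35159132, -0.01397488,  1.02236572]), 'attitud
[... 649 characters left out ...]
.358, -0.025, -0.002], 0.96), ([0.52, 0.242, -0.004], 0.71)]
{'t': 1.3, 'q': array([ 1.51707911e+00,  3.58578656e-01,  1.19087532e-02,  2.44232580e-05,
       -1.22412623e+00, -2.88103435e-01]), 'qd': array([-0.00013865, -0.00153689, -0.00263562,  0.00159198, -0.0014298 ,
       -0.00054868]), 'joint_efforts': array([ 7.37092751e-05, -5.82379103e+01,  2.93303919e+01,  7.00257987e+00,
        1.24342085e-02, -1.06100609e-05]), 'eef_pos': array([0.22627837, 0.63591758, 0.22658328]), 'ee_rot': array([-1.57077436e+00,  6.71334999e-06, -1.91260868e+00]), 'force': array([-0.23976563, -0.30095215,  0.61773357]), 'moment': array([-0.06603435, -0.06719629,  0.00413839]), 'width': 0.08763969530719731}
```

View images.

View pics/scene0.png

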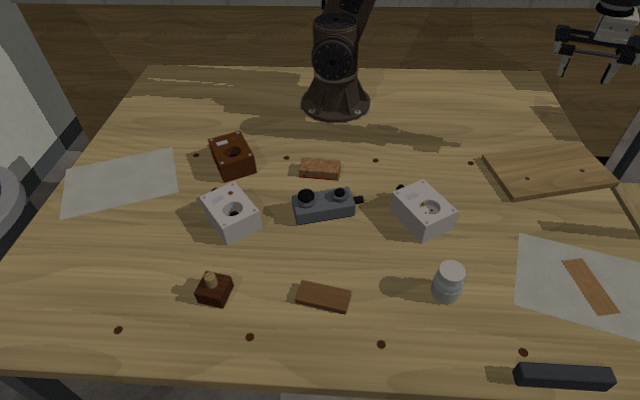

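View pics/top0.png

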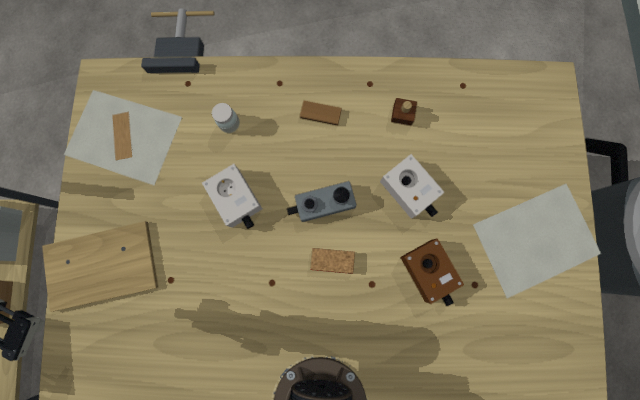

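```bash
cat >> h.py <<'E'
from scipy.spatial.transform import Rotation as Ro
def K(p):
    f=200/np.tan(np.radians(p["fovy"])/2); return np.array([[f,0,p["cx"]],[0,f,p["cy"]],[0,0,1.]])
def ray(p,uv,z):
    n=cv2.undistortPoints(np.array([[uv]],float),K(p),p["dist_coeffs"])[0,0]
    d=Ro.from_euler("xyz",p["attitude"]).as_matrix()@[n[0],n[1],1]; o=p["position"]
    return o+d*(z-o[2])/d[2]
def proj(p,X):
    R=Ro.from_euler("xyz",p["attitude"]).as_matrix(); 
    return cv2.projectPoints(np.atleast_2d(np.array(X,float)),cv2.Rodrigues(R.T)[0],-R.T@p["position"],K(p),p["dist_coeffs"])[0][:,0]
E
python3 - <<'E'
from h import *
p=arm.grab_frame("top");q=arm.grab_frame("scene")
a=p["pixels"];b=q["pixels"]
def c(im,u,v,w=45,h=45,s=6): return cv2.resize(im[v-h:v+h,u-w:u+w],None,fx=s,fy=s,interpolation=cv2.INTER_CUBIC)[:260*2]
r1=np.hstack([cv2.resize(a[140:230,370:460],(390,300)),cv2.resize(b[165:255,185:275],(390,300))])
r2=np.hstack([cv2.resize(a[160:250,280:370],(390,300)),cv2.resize(b[165:255,280:370],(390,300))])
cv2.imwrite("pics/crop1.png",np.clip(np.vstack([r1,r2])*1.7,0,255).astype(np.uint8))
for n,X in dict(well=[.569,-.219,.062],start=[.5,.032,.063],stop=[.522,-.052,.079]).items(): print(n,proj(p,X),proj(q,X))
E
```

```text
well [[408.12777443 178.34696495]] [[231.28789086 208.04820312]]
start [[309.54951825 203.71878015]] [[337.86038173 191.19864522]]
stop [[343.13570102 194.43640934]] [[302.66269951 191.5774567 ]]
```

View pics/crop1.png

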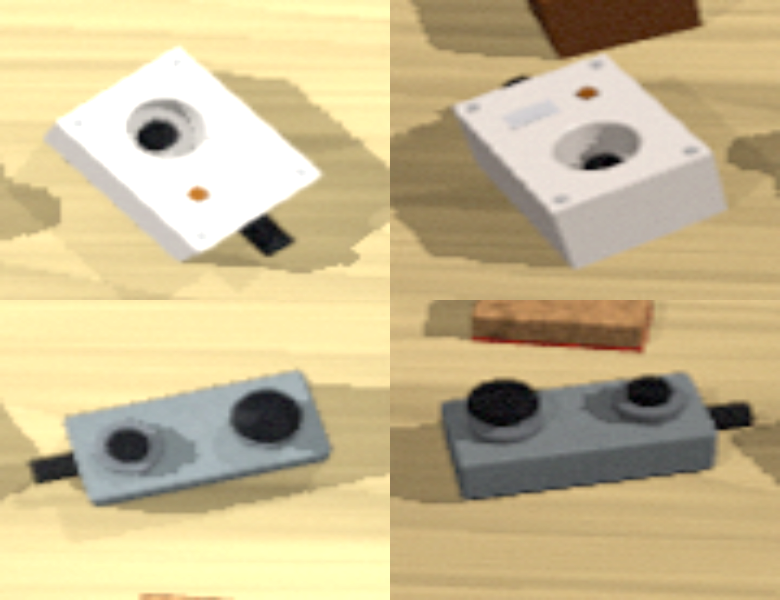

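Run:
```python
from h import *
p=arm.grab_frame("top");q=arm.grab_frame("scene")
for n,z,u,v in (("well",.062,(408.3,177.8),(233,209.1)),("start",.063,(309.3,203.5),(339.8,192.3))): print(n,ray(p,u,z),ray(q,v,z))
# lid corners in top crop
C=[(370+x/4.333,140+y/3.333) for x,y in ((180,48),(320,173),(185,258),(47,128))]
W=np.array([ray(p,c,.062) for c in C]);print(W, W.mean(0))
# white contour fit
for im,P,box in ((p["pixels"],p,(370,460,140,230)),):
    s=im[box[2]:box[3],box[0]:box[1]].min(2); m=(s>s.max()*.8).astype(np.uint8)
    c=max(cv2.findContours(m,0,1)[0],key=cv2.contourArea); r=cv2.minAreaRect(c)
    W=np.array([ray(P,b+[box[0],box[2]],.062) for b in cv2.boxPoints(r)]); print(W,W.mean(0))
for pic in (p,q):
  for th in ("reset_well_mouth","reset_key_top","start_top"): print(th,[(np.round(d["position"],3).tolist(),round(d["p"],2)) for d in arm.landmark_of(pic,th)][:3])
```

```text
well [ 0.5704417  -0.21948408  0.062     ] [ 0.57221701 -0.214152    0.062     ]
start [0.50055049 0.03264225 0.063     ] [0.50365625 0.03691716 0.063     ]
[[ 0.63278811 -0.22977596  0.062     ]
 [ 0.53479739 -0.30968941  0.062     ]
 [ 0.46858858 -0.22784872  0.062     ]
 [ 0.56794255 -0.14897297  0.062     ]] [ 0.55102916 -0.22907176  0.062     ]
[[ 0.57387772 -0.1531579   0.062     ]
 [ 0.63789232 -0.22700776  0.062     ]
 [ 0.53493201 -0.3093574   0.062     ]
 [ 0.47344585 -0.23569948  0.062     ]] [ 0.55503697 -0.23130563  0.062     ]
reset_well_mouth [([0.35, -0.267, 0.063], 0.94), ([0.566, -0.224, 0.062], 0.89)]
reset_key_top [([0.565, -0.222, 0.041], 0.37)]
start_top [([0.497, 0.032, 0.066], 0.48)]
reset_well_mouth [([0.353, -0.267, 0.062], 0.88), ([0.572, -0.218, 0.059], 0.83), ([0.513, -0.01, 0.002], 0.28)]
reset_key_top [([0.57, -0.217, 0.039], 0.5)]
start_top [([0.498, 0.04, 0.069], 0.65)]
```

Call:
{"api": "move_arm", "payload": {"jaw": [0,0,0,0,0], "offset": [[0.043,0,0.042],[0.043,0,0.042],[0.043,0,0.042],[0.043,0,0.042],[0.043,0,0.042]], "roll": [0,0,0,0,0]}}

```text
t: 2.42
eef_pos: [0.3526, 0.3612, 0.2269]
ee_rot: [-1.571, 0.001, -1.912]
force: [1.7, 0.2, 0.4]
width: 0.0876
```

Call:
{"api": "move_arm", "payload": {"jaw": [0,0,0,0,0], "offset": [[0.043,0,0.042],[0.043,0,0.042],[0.043,0,0.042],[0.043,0,0.042],[0.043,0,0.042]], "roll": [0,0,0,0,0]}}

```text
t: 3.05
eef_pos: [0.4784, 0.0883, 0.2271]
ee_rot: [-1.57, 0.001, -1.912]
force: [1.0, 0.9, 1.1]
width: 0.0877
```

Call:
{"api": "move_arm", "payload": {"jaw": [0,0,0,0,0], "offset": [[0.043,0,0.042],[0.043,0,0.042],[0.043,0,0.042],[0.043,0,0.042],[0.043,0,0.042]], "roll": [0,0,0,0,0]}}

```text
t: 3.68
eef_pos: [0.6043, -0.185, 0.2267]
ee_rot: [-1.57, 0.0, -1.913]
force: [1.2, 1.4, 1.1]
width: 0.0878
```

Call:
{"api": "move_arm", "payload": {"jaw": [0,0,0,0,0], "offset": [[0,0.03,0],[0,0.03,0],[0,0.03,0],[0,0.01,0],[0,0,0]], "roll": [0.16,0.16,0.16,0,0]}}

```text
t: 4.3
eef_pos: [0.6036, -0.183, 0.1265]
ee_rot: [-1.571, -0.001, -2.389]
force: [0.4, -0.0, 0.3]
width: 0.0876
```

Run:
```python
from h import *
s=arm.get_state();print(s["eef_pos"],s["ee_rot"],s["q"])
p=arm.grab_frame("top");q=arm.grab_frame("scene")
r=np.hstack([cv2.resize(p["pixels"][110:240,330:460],(400,400)),cv2.resize(q["pixels"][110:240,185:315],(400,400))])
cv2.imwrite("pics/near.png",np.clip(r*1.7,0,255).astype(np.uint8))
```

```text
[ 0.60361078 -0.18296436  0.12652184] [-1.57112125e+00 -7.36213346e-04 -2.38884313e+00] [ 1.48314807e-02  3.65009441e-01 -2.20646145e-01  3.05699038e-04
 -9.85904059e-01  7.37749049e-01]
```

View pics/near.png

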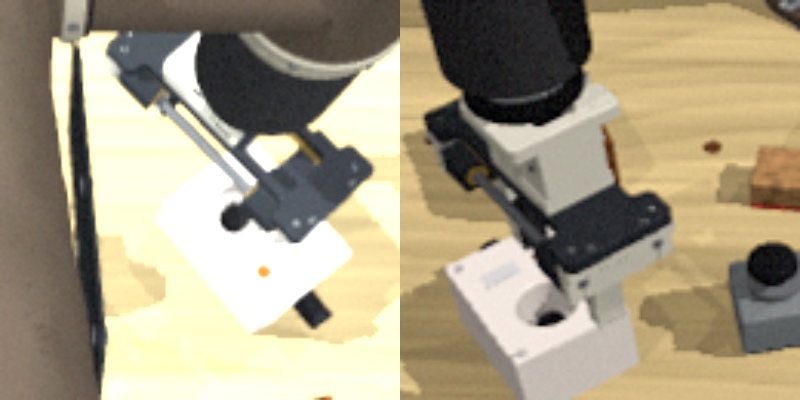

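Run:
```python
from h import *
s=arm.get_state();T=s["eef_pos"];R=Ro.from_euler("xyz",s["ee_rot"]).as_matrix()
p=arm.grab_frame("top");q=arm.grab_frame("scene")
out=[]
for P,(u,v) in ((p,(330,110)),(q,(185,110))):
    c=cv2.resize(P["pixels"][v:v+130,u:u+130],(400,400),interpolation=cv2.INTER_CUBIC);c=np.clip(c*1.7,0,255).astype(np.uint8)
    for sg,col in ((1,(0,0,255)),(-1,(0,255,0))):
        B=[T+R@[sg*a,0,b] for a,b in ((.044,.0095),(.065,.0095),(.065,-.0095),(.044,-.0095))]
        cv2.polylines(c,[((proj(P,B)-[u,v])*400/130).astype(int)],True,col,1)
    cv2.circle(c,tuple(((proj(P,[.57,-.218,.062])[0]-[u,v])*400/130).astype(int)),3,(255,0,255),-1)
    out.append(c)
cv2.imwrite("pics/near2.png",np.hstack(out))
```

```text
(no output)
```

View pics/near2.png

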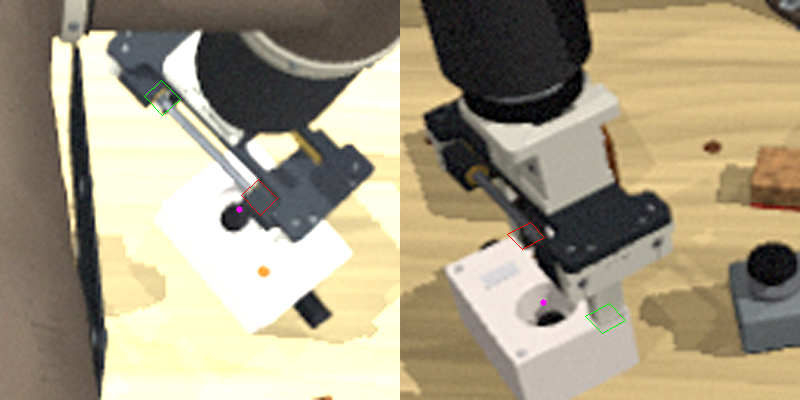

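Call:
{"api": "move_arm", "payload": {"jaw": [0,0,0,0], "offset": [[-0.006,0.02,0.0025],[0,0.025,0],[0,0.01,0],[0,0,0]], "roll": [0,0,0,0]}}

```text
t: 5.0
eef_pos: [0.6093, -0.1806, 0.0707]
ee_rot: [-1.572, -0.001, -2.392]
force: [0.3, -0.3, 1.5]
width: 0.0873
```

Run:
```python
from h import *
s=arm.get_state();T=s["eef_pos"];R=Ro.from_euler("xyz",s["ee_rot"]).as_matrix();print(T,s["force"])
p=arm.grab_frame("top");q=arm.grab_frame("scene")
out=[]
for P,(u,v) in ((p,(350,130)),(q,(185,150))):
    c=cv2.resize(P["pixels"][v:v+100,u:u+100],(400,400),interpolation=cv2.INTER_CUBIC);c=np.clip(c*1.7,0,255).astype(np.uint8)
    for sg,col in ((1,(0,0,255)),(-1,(0,255,0))):
        B=[T+R@[sg*a,0,b] for a,b in ((.044,.0095),(.065,.0095),(.065,-.0095),(.044,-.0095))]
        cv2.polylines(c,[((proj(P,B)-[u,v])*4).astype(int)],True,col,1)
    out.append(c)
cv2.imwrite("pics/near3.png",np.hstack(out))
```

```text
[ 0.60930979 -0.18064308  0.07066856] [ 0.33536032 -0.30729492  1.47380467]
```

View pics/near3.png

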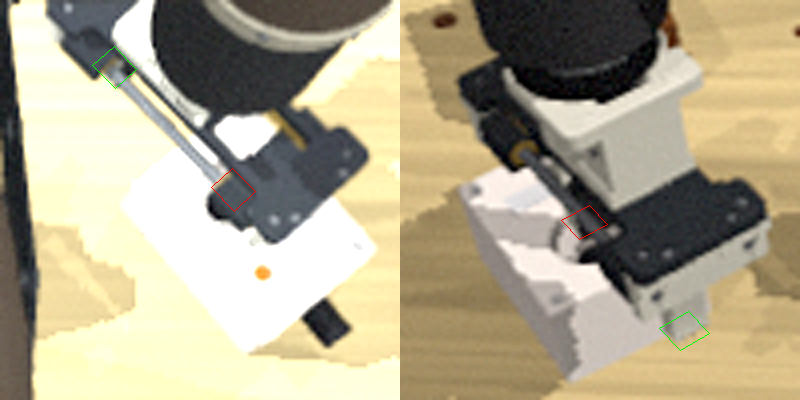

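Call:
{"api": "move_arm", "payload": {"jaw": [0,0,0,0], "offset": [[0,0.008,0],[0,0.008,0],[0,0.006,0],[0,0,0]], "roll": [0,0,0,0]}}

```text
t: 5.6
eef_pos: [0.6092, -0.1806, 0.0488]
ee_rot: [-1.572, -0.001, -2.393]
force: [0.4, 0.2, -0.2]
width: 0.0875
```

In the well without contact (13 mm below the mouth). Now the key.

Call:
{"api": "move_arm", "payload": {"jaw": [0,0,0,0,0], "offset": [[0,0.004,0],[0,0.003,0],[0,0.003,0],[0,0.001,0],[0,0,0]], "roll": [0,0,0,0,0]}}

```text
t: 6.22
eef_pos: [0.6098, -0.1807, 0.0386]
ee_rot: [-1.571, 0.0, -2.393]
force: [-0.4, -0.3, 0.9]
width: 0.0879
```

Call:
{"api": "move_arm", "payload": {"jaw": [0,0,0,0,0], "offset": [[0,0.002,0],[0,0.001,0],[0,0.001,0],[0,0,0],[0,0,0]], "roll": [0,0,0,0,0]}}

```text
t: 6.85
eef_pos: [0.6099, -0.1807, 0.0359]
ee_rot: [-1.57, 0.0, -2.392]
force: [-3.7, 2.9, 12.5]
width: 0.0877
```

Call:
{"api": "move_arm", "payload": {"jaw": [0,0,0,0], "offset": [[0,0.001,0],[0,0.001,0],[0,0,0],[0,0,0]], "roll": [0,0,0,0]}}

```text
t: 7.35
eef_pos: [0.6099, -0.1808, 0.0355]
ee_rot: [-1.57, 0.0, -2.392]
force: [-6.5, 5.3, 24.5]
width: 0.0878
```

Call:
{"api": "move_arm", "payload": {"jaw": [0,0,0,0,0], "offset": [[0,-0.02,0],[0,-0.03,0],[0,-0.03,0],[0,-0.02,0],[0,0,0]], "roll": [0,0,0,0,0]}}

```text
t: 7.98
eef_pos: [0.6107, -0.1807, 0.1341]
ee_rot: [-1.568, 0.002, -2.392]
force: [0.8, 0.1, 0.0]
width: 0.0875
```

Call:
{"api": "move_arm", "payload": {"jaw": [0,0,0,0,0], "offset": [[-0.024,0,-0.046],[-0.024,0,-0.046],[-0.024,0,-0.046],[-0.024,0,-0.046],[-0.024,0,-0.048]], "roll": [0,0,0,0,0]}}

```text
t: 8.6
eef_pos: [0.5385, 0.0723, 0.1314]
ee_rot: [-1.571, -0.001, -2.393]
force: [1.1, 0.6, 0.2]
width: 0.0874
```

Call:
{"api": "move_arm", "payload": {"jaw": [0,0,0], "offset": [[0,0.02,0],[0,0.015,0],[0,0,0]], "roll": [0,0,0]}}

```text
t: 8.98
eef_pos: [0.5385, 0.07, 0.0957]
ee_rot: [-1.572, -0.004, -2.393]
force: [0.5, 0.7, -0.2]
width: 0.0876
```

Run:
```python
from h import *
s=arm.get_state();T=s["eef_pos"];R=Ro.from_euler("xyz",s["ee_rot"]).as_matrix();print(T,s["force"])
print("finger",T+R@[.0545,0,0])
p=arm.grab_frame("top");q=arm.grab_frame("scene")
out=[]
for P,(u,v) in ((p,(260,150)),(q,(280,130))):
    c=cv2.resize(P["pixels"][v:v+100,u:u+100],(400,400),interpolation=cv2.INTER_CUBIC);c=np.clip(c*1.7,0,255).astype(np.uint8)
    for sg,col in ((1,(0,0,255)),(-1,(0,255,0))):
        B=[T+R@[sg*a,0,b] for a,b in ((.044,.0095),(.065,.0095),(.065,-.0095),(.044,-.0095))]
        cv2.polylines(c,[((proj(P,B)-[u,v])*4).astype(int)],True,col,1)
    out.append(c)
cv2.imwrite("pics/start1.png",np.hstack(out))
k=np.clip(np.hstack([cv2.resize(P["pixels"][v:v+90,u:u+90],(390,390)) for P,u,v in((p,370,140),(q,185,165))])*1.7,0,255)
cv2.imwrite("pics/key1.png",k)
for pic in (p,q):
  for th in ("reset_key_top","start_top"): print(th,[(np.round(d["position"],3).tolist(),round(d["p"],2)) for d in arm.landmark_of(pic,th)][:3])
```

```text
[0.53852702 0.06998439 0.09568446] [ 0.4662613   0.73333178 -0.19160121]
finger [0.49858174 0.03290896 0.0958761 ]
reset_key_top [([0.565, -0.218, 0.034], 0.59), ([0.353, -0.27, 0.039], 0.56)]
start_top []
reset_key_top [([0.553, -0.233, -0.001], 0.67), ([0.567, -0.221, 0.036], 0.45), ([0.511, -0.008, 0.004], 0.37)]
start_top [([0.498, 0.039, 0.066], 0.52)][ WARN:0@6.420] global loadsave.cpp:1063 imwrite_ Unsupported depth image for selected encoder is fallbacked to CV_8U.
```

View pics/start1.png

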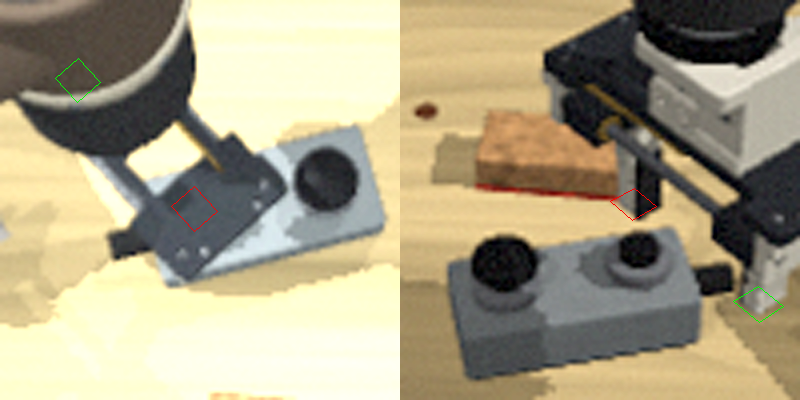

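View pics/key1.png

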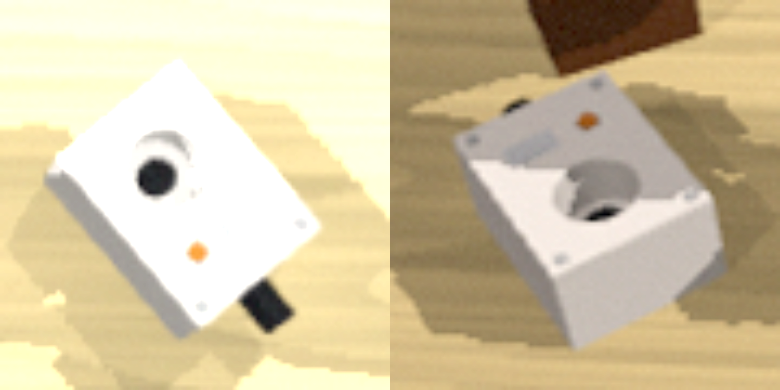

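Call:
{"api": "move_arm", "payload": {"jaw": [0,0,0,0], "offset": [[-0.002,0.01,0],[0,0.01,0],[0,0.007,0],[0,0,0]], "roll": [0,0,0,0]}}

```text
t: 9.78
eef_pos: [0.5406, 0.0721, 0.0696]
ee_rot: [-1.571, -0.002, -2.393]
force: [-0.3, 0.6, -0.3]
width: 0.0876
```

Run:
```python
from h import *
s=arm.get_state();T=s["eef_pos"];R=Ro.from_euler("xyz",s["ee_rot"]).as_matrix();print(T,s["force"])
print("finger",T+R@[.0545,0,0])
p=arm.grab_frame("scene");u,v=280,140
c=cv2.resize(p["pixels"][v:v+100,u:u+100],(600,600),interpolation=cv2.INTER_CUBIC)
cv2.imwrite("pics/start2.png",np.clip(c*1.7,0,255).astype(np.uint8))
```

```text
[0.54056028 0.07205915 0.06962862] [-0.30177755  0.55564382 -0.28037517]
finger [0.50064429 0.0349518  0.06972049]
```

View pics/start2.png

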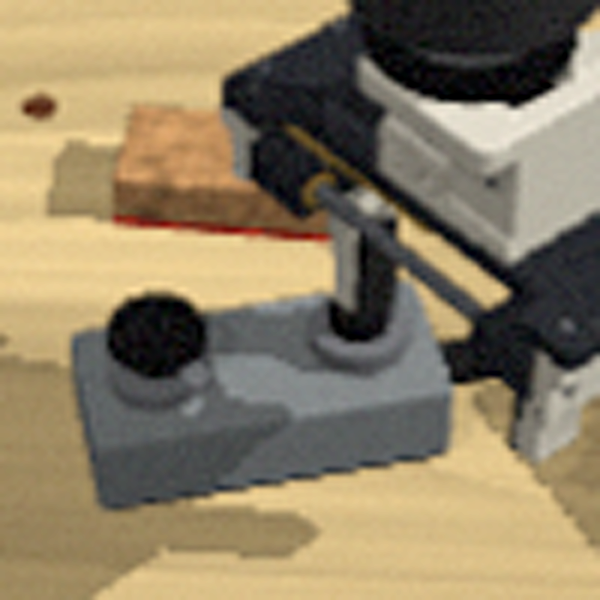

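The fingertip is over the start button (about (362,330) in the crop). Pressing it now.

Call:
{"api": "move_arm", "payload": {"jaw": [0,0,0,0], "offset": [[0,0.004,0],[0,0.004,0],[0,0.003,0],[0,0,0]], "roll": [0,0,0,0]}}

```text
t: 10.32
eef_pos: [0.5417, 0.0725, 0.061]
ee_rot: [-1.57, 0.001, -2.392]
force: [-3.1, 1.5, 14.7]
width: 0.0875
```

Call:
{"api": "move_arm", "payload": {"jaw": [0,0,0], "offset": [[0,0.0012,0],[0,0,0],[0,0,0]], "roll": [0,0,0]}}

```text
t: 10.7
eef_pos: [0.5418, 0.0725, 0.0607]
ee_rot: [-1.57, 0.001, -2.392]
force: [-6.7, 2.2, 23.9]
width: 0.0877
```

Run:
```python
from h import *
s=arm.get_state();T=s["eef_pos"];R=Ro.from_euler("xyz",s["ee_rot"]).as_matrix();print(T,s["force"],s["moment"])
p=arm.grab_frame("scene");q=arm.grab_frame("top");u,v=280,140
c=cv2.resize(p["pixels"][v:v+100,u:u+100],(400,400),interpolation=cv2.INTER_CUBIC)
d=cv2.resize(q["pixels"][150:250,260:360],(400,400),interpolation=cv2.INTER_CUBIC)
cv2.imwrite("pics/start3.png",np.clip(np.hstack([c,d])*1.7,0,255).astype(np.uint8))
```

```text
[0.54177109 0.07253371 0.06069299] [-6.74120981  2.18479175 23.90534922] [ 0.03925957  3.10679664 -0.30886597]
```

View pics/start3.png

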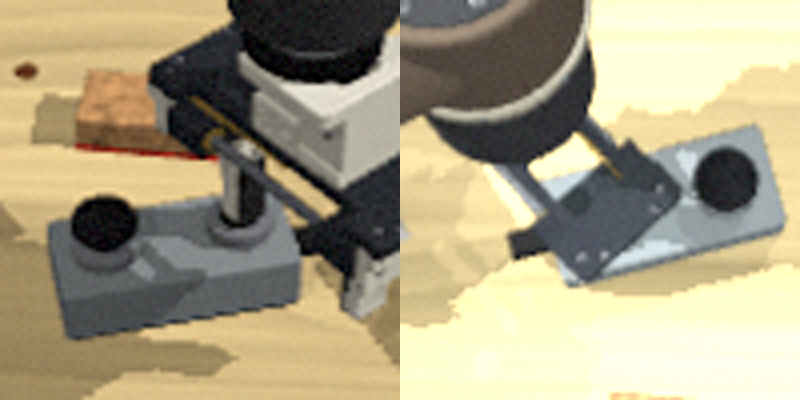

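Run:
```python
from h import *
s=arm.get_state();T=s["eef_pos"];R=Ro.from_euler("xyz",s["ee_rot"]).as_matrix()
p=arm.grab_frame("scene");u,v=320,165
a=np.linspace(0,2*np.pi,60)
def circ(c,r,z): return np.c_[c[0]+r*np.cos(a),c[1]+r*np.sin(a),np.full(60,z)]
S=10
c=cv2.resize(p["pixels"][v:v+40,u:u+40],(400,400),interpolation=cv2.INTER_NEAREST);c=np.clip(c*2.2,0,255).astype(np.uint8);d=c.copy()
B=[T+R@[x,0,b] for x,b in ((.044,.0095),(.065,.0095),(.065,-.0095),(.044,-.0095))]
for X,col in ((B,(0,0,255)),(circ((.5005,.0345),.021,.057),(0,255,0)),(circ((.5005,.0345),.013,T[2]),(255,255,0))):
    cv2.polylines(d,[((proj(p,X)-[u,v]+.5)*S).astype(int)],True,col,1)
cv2.imwrite("pics/start4.png",np.hstack([c,d]))
```

```text
(no output)
```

View pics/start4.png

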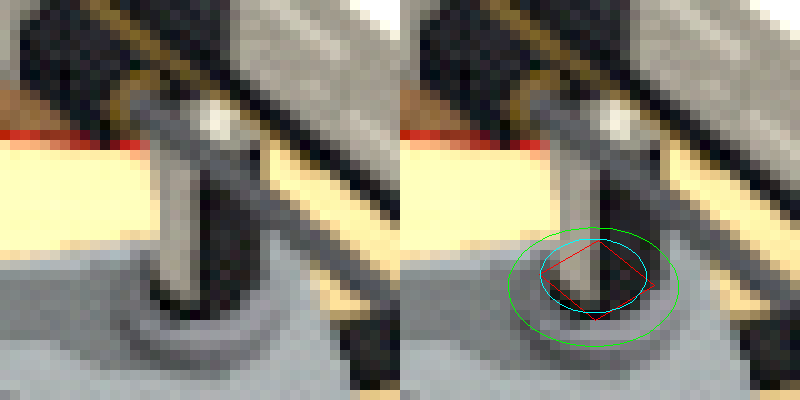

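Call:
{"api": "move_arm", "payload": {"jaw": [0,0,0,0], "offset": [[0,-0.01,0],[0,-0.025,0],[0,-0.015,0],[0,0,0]], "roll": [0,0,0,0]}}

```text
t: 11.35
eef_pos: [0.5417, 0.0726, 0.1093]
ee_rot: [-1.57, 0.002, -2.393]
force: [-0.1, -0.0, -0.2]
width: 0.0879
```

Run:
```python
from h import *
s=arm.get_state();T=s["eef_pos"];print(T,s["force"],s["moment"])
p=arm.grab_frame("scene")
a=np.linspace(0,2*np.pi,60)
def circ(c,r,z): return np.c_[c[0]+r*np.cos(a),c[1]+r*np.sin(a),np.full(60,z)]
S=10;o=[]
for u,v,L in ((320,165,[((.5005,.0345),.021,.057,(0,255,0)),((.5005,.0345),.013,.063,(255,255,0)),((.5005,.0345),.013,.057,(0,0,255))]),
          (212,188,[((.57,-.218),.024,.062,(0,255,0)),((.57,-.218),.012,.045,(255,255,0)),((.57,-.218),.012,.036,(0,0,255))])):
    c=cv2.resize(p["pixels"][v:v+40,u:u+40],(400,400),interpolation=cv2.INTER_NEAREST);c=np.clip(c*2.,0,255).astype(np.uint8);d=c.copy()
    for cc,r,z,col in L: cv2.polylines(d,[((proj(p,circ(cc,r,z))-[u,v]+.5)*S).astype(int)],True,col,1)
    o.append(np.hstack([c,d])[:, :])
cv2.imwrite("pics/start5.png",cv2.resize(np.vstack(o),(600,600),interpolation=cv2.INTER_AREA))
```

```text
[0.54168718 0.07263491 0.10926544] [-0.13874606 -0.00070761 -0.20376982] [0.07676417 0.00246832 0.03851433]
```

View pics/start5.png

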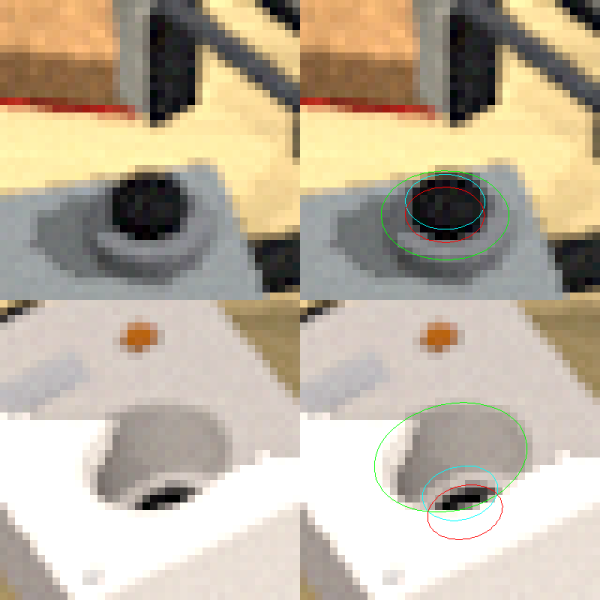

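Call:
{"api": "move_arm", "payload": {"jaw": [0,0,0,0,0], "offset": [[0,0.015,0],[0,0.015,0],[0,0.012,0],[0,0.002,0],[0,0,0]], "roll": [0,0,0,0,0]}}

```text
t: 12.02
eef_pos: [0.5405, 0.072, 0.064]
ee_rot: [-1.571, -0.002, -2.393]
force: [-1.2, -0.3, 3.3]
width: 0.0879
```

Call:
{"api": "move_arm", "payload": {"jaw": [0,0], "offset": [[0,0.001,0],[0,0,0]], "roll": [0,0]}}

```text
t: 12.28
eef_pos: [0.5412, 0.0722, 0.0637]
ee_rot: [-1.571, 0.0, -2.393]
force: [-1.8, -1.2, 3.1]
width: 0.0875
```

Call:
{"api": "move_arm", "payload": {"jaw": [0,0], "offset": [[0,0.001,0],[0,0,0]], "roll": [0,0]}}

```text
t: 12.52
eef_pos: [0.5412, 0.0723, 0.0625]
ee_rot: [-1.571, 0.0, -2.393]
force: [-1.5, -0.4, 2.9]
width: 0.088
```

Call:
{"api": "move_arm", "payload": {"jaw": [0,0], "offset": [[0,0.001,0],[0,0,0]], "roll": [0,0]}}

```text
t: 12.78
eef_pos: [0.5412, 0.0723, 0.0614]
ee_rot: [-1.571, 0.0, -2.392]
force: [-1.6, -1.7, 3.4]
width: 0.088
```

Call:
{"api": "move_arm", "payload": {"jaw": [0,0], "offset": [[0,0.001,0],[0,0,0]], "roll": [0,0]}}

```text
t: 13.02
eef_pos: [0.5412, 0.0723, 0.061]
ee_rot: [-1.57, 0.0, -2.392]
force: [-3.8, -1.1, 10.6]
width: 0.0872
```

Call:
{"api": "move_arm", "payload": {"jaw": [0,0], "offset": [[0,-0.004,0],[0,0,0]], "roll": [0,0]}}

```text
t: 13.28
eef_pos: [0.5414, 0.0725, 0.0646]
ee_rot: [-1.571, 0.001, -2.393]
force: [-0.6, -1.3, 2.3]
width: 0.0878
```

Call:
{"api": "move_arm", "payload": {"jaw": [0,0], "offset": [[0,-0.001,0],[0,0,0]], "roll": [0,0]}}

```text
t: 13.52
eef_pos: [0.5414, 0.0725, 0.0654]
ee_rot: [-1.571, 0.0, -2.393]
force: [0.0, -0.5, 2.3]
width: 0.088
```

Call:
{"api": "move_arm", "payload": {"jaw": [0,0], "offset": [[0,-0.001,0],[0,0,0]], "roll": [0,0]}}

```text
t: 13.78
eef_pos: [0.5414, 0.0725, 0.0664]
ee_rot: [-1.571, 0.001, -2.393]
force: [1.2, -1.3, 2.4]
width: 0.0874
```

Call:
{"api": "move_arm", "payload": {"jaw": [0,0], "offset": [[0,-0.001,0],[0,0,0]], "roll": [0,0]}}

```text
t: 14.02
eef_pos: [0.541, 0.0724, 0.0673]
ee_rot: [-1.571, 0.0, -2.393]
force: [0.7, -0.7, 1.3]
width: 0.0873
```

Call:
{"api": "move_arm", "payload": {"jaw": [0,0], "offset": [[0,-0.001,0],[0,0,0]], "roll": [0,0]}}

```text
t: 14.28
eef_pos: [0.5409, 0.0723, 0.0683]
ee_rot: [-1.571, -0.0, -2.393]
force: [0.2, 1.0, -0.0]
width: 0.0873
```

Call:
{"api": "move_arm", "payload": {"jaw": [0,0], "offset": [[0,-0.001,0],[0,0,0]], "roll": [0,0]}}

```text
t: 14.52
eef_pos: [0.5411, 0.0723, 0.0694]
ee_rot: [-1.571, 0.0, -2.393]
force: [-0.1, 0.4, -0.3]
width: 0.0877
```

Call:
{"api": "move_arm", "payload": {"jaw": [0,0,0,0], "offset": [[0,-0.03,0],[0,-0.05,0],[0,-0.05,0],[0,0,0]], "roll": [0,0,0,0]}}

```text
t: 15.02
eef_pos: [0.5434, 0.0731, 0.2039]
ee_rot: [-1.568, 0.008, -2.392]
force: [0.2, -0.2, -0.7]
width: 0.088
```

Run:
```python
from h import *
p=arm.grab_frame("scene");q=arm.grab_frame("top")
a=np.linspace(0,2*np.pi,60)
def circ(c,r,z): return np.c_[c[0]+r*np.cos(a),c[1]+r*np.sin(a),np.full(60,z)]
rows=[]
for P,f,u,v,c0 in ((p,"scene0",212,188,(.571,-.216)),(q,"top0",388,158,(.570,-.2195))):
  o=[]
  for im in (cv2.imread(f"pics/{f}.png"),P["pixels"]):
    c=cv2.resize(im[v:v+40,u:u+40],(400,400),interpolation=cv2.INTER_CUBIC);c=np.clip(c*1.6,0,255).astype(np.uint8)
    for r,z,col in ((.024,.062,(0,255,0)),(.012,.045,(255,255,0)),(.012,.036,(0,0,255))): cv2.polylines(c,[((proj(P,circ(c0,r,z))-[u,v]+.5)*10).astype(int)],True,col,1)
    o.append(c)
  rows.append(np.hstack(o))
cv2.imwrite("pics/key2.png",cv2.resize(np.vstack(rows),(600,600)))
cv2.imwrite("pics/scene2.png",p["pixels"]);cv2.imwrite("pics/top2.png",q["pixels"])
for th in ("pendant","start_top","stop_top","offcut","sanding_block","glue_jar","clamp_block","reset_key_top"):
  for pic in (p,q): print(th,[(np.round(d["position"],3).tolist(),round(d["p"],2)) for d in arm.landmark_of(pic,th)][:2])
```

```text
pendant [([0.509, -0.008, 0.001], 0.74)]
pendant [([0.514, -0.011, -0.001], 0.8)]
start_top [([0.537, 0.248, 0.063], 0.51), ([0.498, 0.038, 0.065], 0.38)]
start_top []
stop_top [([0.519, -0.049, 0.077], 0.69), ([0.761, -0.22, -0.0], 0.38)]
stop_top [([0.526, -0.049, 0.079], 0.62)]
offcut [([0.765, 0.008, -0.0], 0.87)]
offcut [([0.765, 0.007, -0.0], 0.64)]
sanding_block [([0.356, -0.03, -0.0], 0.57)]
sanding_block [([0.358, -0.025, -0.002], 0.63), ([0.57, -0.219, 0.035], 0.43)]
glue_jar [([0.739, 0.266, 0.0], 0.9)]
glue_jar []
clamp_block [([0.763, -0.219, -0.003], 0.89)]
clamp_block [([0.768, -0.219, 0.001], 0.66)]
reset_key_top [([0.568, -0.22, 0.035], 0.51)]
reset_key_top [([0.355, -0.268, 0.04], 0.65), ([0.57, -0.224, 0.032], 0.57)]
```

View pics/key2.png

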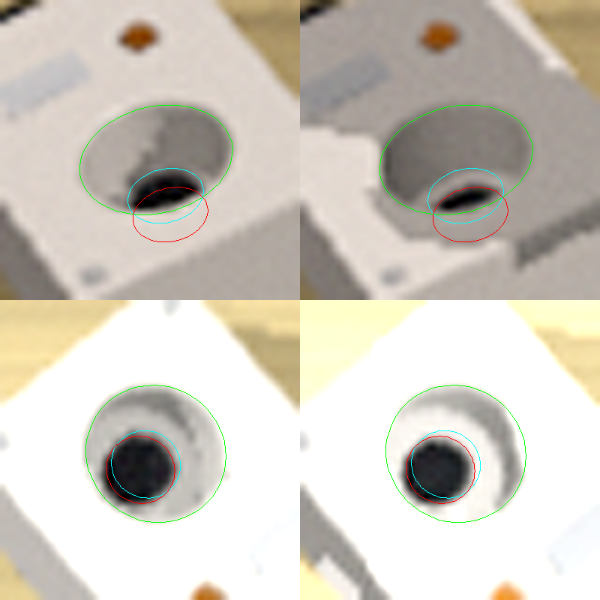

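View pics/scene2.png

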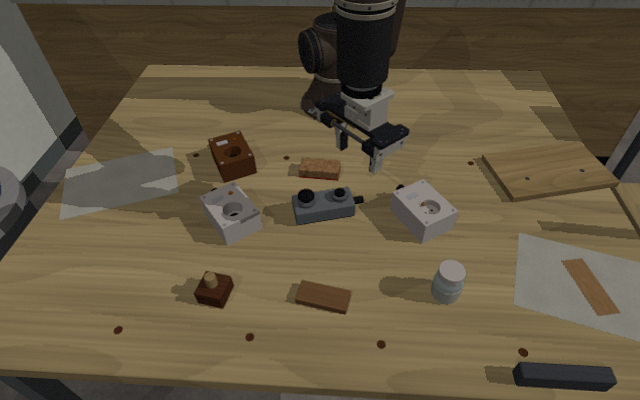

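Run:
```python
from h import *
s=arm.get_state();print(s["t"],s["eef_pos"],s["force"],abs(s["qd"]).max());print(arm.job_done())
```

```text
15.925 [0.5411066  0.07230678 0.19937313] [-0.75212182 -0.02085271  0.34814514] 0.0013863254868328183
the job is handed in; nothing more can be done
None
```

I pushed the reset key in to its stop, then pressed the start button fully twice. The first was the real press, and the second was a slow check of its travel. I let it spring back, lifted clear to z = 0.20 m and handed the job in at about 16 s of the 48 s allowed. No verdict is reported.

I worked with one fingertip of the open gripper and gripped nothing. I chose the white box with the black key and amber lamp. The white box with pin holes is the socket, and the brown one is the look-alike.

**Reset key:** The finger met a firm stop at z = 0.036 m with 24 N. Pictures from before and after show the key lower, at about 0.032–0.036 m. From the pictures alone its travel was roughly 6–8 mm, so the firm stop is the stronger evidence that it is fully in.

**Start button:** Contact began at about 0.067 m, the force was a springy 2–3.5 N, and it hit a hard stop at 0.061 m. That is about 6 mm of travel, a full press. A picture after the first press shows it standing out again, and the force fell to zero after the second.

**Bystanders and pendant:** Repeated detections put the pendant and all four bystanders within about 6 mm of where they started. The stop button shows out at 0.077–0.079 m, and the arm was still with no contact force at hand-in.

**What disagreed:** The start button's contact and stop heights were both about 4 mm higher than the 63 and 57 mm given. I found no cause for this. The key's stop height matched its description.

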